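Load a specimen slide into the viewing stand and hold the magnifier over it in focus

ROBOT

A 6-joint arm with a two-finger parallel gripper is mounted at the origin on the work surface. World frame = base frame: x ahead of the robot, y to its left, z up, the work surface at z = 0. Lengths are in m, angles in rad, forces in N, time in s.
With the tool pointing down it reaches from about 0.275 to 0.875 m from the base axis. Payload 12.5 kg.
Tool frame: the origin (TCP) lies on the centre line of the jaws, within the pads' length; the fingertips stand r.finger_overhang ahead of it and the grasp point (between the pads) lies 3 mm ahead of it (r.finger_overhang is the distance from the TCP to the fingertips, in m); z points along the fingers, y is the direction in which the jaws open and shut (so a half turn about z gives the same grasp; the last joint's range is limited). The gripper opens to 85 mm and grips with 20 to 120 N. Pads are 22 mm wide; open, the fingers measure 114 mm over their backs; the gripper's body (76 mm by 85 mm) begins 54 mm behind the grasp point. The pads swing forward as they close: fully open they stand 13 mm farther back than shut.
Start: joints at [-1.404, 0.351, 1.652, -0, 1.139, -0.085], TCP at [0.137, -0.533, 0.253] pointing down, gripper open.
Joint ranges: [-2.75, 2.75], [-0.79, 2.1], [0.01, 2.65], [-1.57, 4.71], [0.07, 3.14], [-2.87, 2.87]. Speed limits (rad/s): [2.22, 2.22, 2.79, 3.14, 3.14, 3.14].

INTERFACE

Orientations are given as a unit quaternion [x, y, z, w].
In Python, from cell import r, optics gives the robot as it stands. The module is installed in compiled form; this text tells all that it offers. Calls block until the motion is done:
- r.move_to(position, orientation): joint-space move of the TCP to a pose.
- r.move_linear(position, rot=None, vel=0.15): straight line of the TCP; rot=None keeps the orientation; vel is the mean speed in m/s.
- r.set_joints(angles): joint-space move.
- r.set_gripper(opening, squeeze=None): opening from 0.0 (shut) to 1.0 (fully open); squeeze is the grip in N (None keeps the last); returns when the fingers have stopped.
- r.sleep(seconds).
- r.inverse_kinematics(position, orientation): joint angles nearest the present ones, or None.
- optics.get_image(name): name is "side" or "top"; returns a dict with "pixels" (420x560x3 uint8, red, green, blue), "depth" (420x560 float32, m along the optical axis (not along the pixel's ray), 0 where there is no reading), "fx", "fy", "cx", "cy" (pixels), "camera_from_world" (4x4, takes a point from world to camera coordinates). Camera axes: x right, y down, z forward; pixel columns grow to the right and rows downward; lengths in m; the calibration is good to about 2 mm. A picture is of the moment at which its call begins.
A pose or a line that the arm cannot do raises r.PlanningError and nothing moves.
- r.hand_in(): hands the job in, once; it reports no verdict.
Readings, each from a call of its own:
- r.current_t(): time.
- r.current_q(): joint angles.
- r.current_qvel(): joint speeds.
- r.current_effort(): joint torques, N m.
- r.current_tool_pos(): TCP position.
- r.current_ee_rot(): TCP orientation.
- r.current_contact_force(): force on the tool from outside, world axes, zero at the start.
- r.current_torque(): the same for the moment, N m.
- r.current_opening(): opening from 0.0 (shut) to 1.0 (fully open).
Only numpy, scipy, OpenCV 4.12 (cv2) and the standard library are available. Lean on these libraries where they do the work, as an engineer would, in place of code of your own. Each camera call takes 0.05 s, during which the arm holds its last target. There are 200 camera calls.

TASK

Push the slide carrier, nose first, along the channel of the viewing stand until it is fully home against the stop with its pink specimen in the window, and let go of it. Then take the hand magnifier by its handle and hold it level over the specimen, the lens centred above the pink spot and at the height of the red focus pointer on the column; leave the pointer where it is set and do not disturb the other things on the bench. Finish while still holding the magnifier steady there in the gripper, touching nothing else.

Things in the scene. Friction and masses are not known exactly. Their poses are not given: they have to be found in the camera images.
- stand: Slide viewing stand, fixed (place, yaw vary): light grey light base 220 long (x) x 150 wide (y) x 30 high, origin at the centre of its underside. x runs along the slide channel, inwards; z up. Its flat top (z = 30) is an open loading apron from x = -110 to 0; a black stage plate 90 wide, top at z = 42.5, covers the channel from x = 0 to 85.
- slot_mouth (a point): Centre of the channel's mouth, on its floor, 30 above the bench (x = 0 of the stand). Axes as the stand; push the carrier along +x. The channel is 37 wide, 8.5 high (its roof edge turned up a little), 75 deep to the stop. Two steel guides 6 high on the apron flare from the mouth to 60 apart, 45 outside it.
- window (a point): Centre of the 46 x 26 window in the stage plate, 36 above the bench, 30.5 inward of the mouth: the specimen point comes here when the carrier is fully home, nose against the stop. Axes as the stand.
- column_top (a point): Top of the stand's square graduated aluminium column, 14 wide, 234 above the bench, at x = 96, y = 58 of the stand (behind the window, to its left as seen along +x). Axes as the stand.
- focus_mark (a point): Tip of the red focus pointer (blade 22 x 9 x 4), mid-thickness; it points level from a black 26 x 26 x 18 clamp with a red line round it (same height) on the column, towards the vertical line through the window, ending 55 short of it. Its height, 116 to 156 above the bench, varied, is where the lens centre belongs. The clamp is stiff (12 N shifts it).
- carrier: Slide carrier, loose, about 90 g, flat on the bench: aluminium plate 125 long (x) x 34 wide (y) x 6 thick, edges slightly rounded, holding a stained glass slide, with a blue upright grip tab at its rear. Origin at the centre of the plate's underside; x towards the nose (at x = 62.5), which enters the slot first; z up.
- carrier_tab (a point): Grasp point in the carrier's blue tab, 30 above the plate's underside, 110.5 behind the nose, 66 behind the specimen. The tab is 24 long (x), 12 thick (y) and rises from 6 to 46 above the underside. Fingers close across y, tips above the plate. Axes as the carrier. When home it is 35.5 outside the mouth.
- specimen (a point): Pink stained spot, 15 across, on the glass slide, level with the plate's top (6 above its underside), at x = 18, y = 0 of the carrier. Axes as the carrier.
- loupe: Hand magnifier, loose, about 110 g, lying flat, lens axis (z) up: black ring 72 across, 16 thick, with a clear lens, a short steel neck and a straight black handle 95 long x 18 wide x 18 high. Origin on the underside below the grip point; x runs from handle to lens.
- loupe_grip (a point): Grip point on the handle's axis, 9 above the underside, 20.5 ahead of the handle's middle, 75 behind the lens centre. Fingers close across y. Axes as the magnifier.
- lens (a point): Centre of the lens, mid-thickness, 8 above the magnifier's underside, 75 ahead of the grip point along x. z is the lens axis; axes as the magnifier.
- objective: Bystander: microscope objective, black with a yellow ring, 33 across, 46 tall, standing on the bench; origin under its centre.
- oil_bottle: Bystander: small amber bottle with black cap, 30 across, 62 tall, standing; origin under its centre.
- slide_box: Bystander: blue slide storage box 87 x 102 x 35; origin under its centre.
- mouse: Bystander: white computer mouse 105 x 60 x 30; origin under its centre.
Not all that is in view belongs to the job. Leave any orange or yellow look-alike of the carrier alone.

How it is judged:
On the way:
1. the carrier is fully home under the stage plate and let go (x of specimen in the frame of window between -0.004 and 0.003 m and y of specimen in the frame of window between -0.004 and 0.004 m and z of specimen in the frame of window between -0.003 and 0.004 m and angle between the x axis of carrier and the x axis of stand, either way round below 0.08 rad and contact force between the fingers and carrier below 0.3 N), for 0.3 s.
At the end, for the whole second after the job is handed in: Carrier home (specimen within 4 mm of window centre), untouched; magnifier held by fingers alone, still, clear of the stand, lens within 6 mm of pointer height, 12 mm sideways of the specimen, level to 0.1 rad; pointer within 4 mm and bystanders within 25 mm of their places, upright (all of step 1 and z of lens in the frame of focus_mark between -0.006 and 0.006 m and horizontal distance between lens and specimen below 0.012 m and angle between lens's own z axis and vertical below 0.1 rad and contact force between the fingers and loupe above 1 N and contact force between loupe and stand below 0.2 N and contact force between loupe and carrier below 0.2 N and linear speed of loupe below 0.02 m/s and distance of focus_mark from where it was at the start of the episode below 0.004 m and distance of each of objective, oil_bottle, slide_box, mouse from where it was at the start of the episode below 0.025 m and angle between each of objective, oil_bottle, slide_box, mouse's own z axis and vertical below 0.3 rad); the arm keeps its last pose, push and grip.
It fails at once if the focus pointer is knocked out of its setting (distance of focus_mark from where it was at the start of the episode above 0.006 m).
It fails at once if a bystander is disturbed (distance of any of objective, oil_bottle, slide_box, mouse from where it was at the start of the episode above 0.03 m).
It also fails if it takes over 58 s, if anything falls off the work surface, if the arm or the gripper's body presses on something with over 40 N, if the wrist force passes 120 N, or if a joint passes its speed limit or range.

## Working session

There is one attempt and no reset: what is moved stays moved. The work goes in short steps, each a Python script; the robot and the scene stay as the last script left them, time stands still between calls to the robot, and variables do not carry over. Pictures are saved under pics/ and viewed, about 8 in all and at most 12, crops included, and the job is handed in when it is done.

```bash
mkdir -p pics
cat > h.py <<'E'
from cell import r, optics
import numpy as np, cv2
from scipy.spatial.transform import Rotation as R
def snap(n,fn):
    d=optics.get_image(n); np.savez(fn+'.npz',**d); cv2.imwrite('pics/'+fn+'.png',d['pixels'][:,:,::-1]); return d
def ray(d,u,v,z):
    T=np.array(d['camera_from_world']); Rt=T[:3,:3].T; c=-Rt@T[:3,3]
    w=Rt@np.array([(u-d['cx'])/d['fx'],(v-d['cy'])/d['fy'],1.]); return c+w*(z-c[2])/w[2]
def cloud(d):
    v,u=np.mgrid[:420,:560]; Z=d['depth']; T=np.array(d['camera_from_world'])
    P=np.stack([(u-d['cx'])/d['fx']*Z,(v-d['cy'])/d['fy']*Z,Z],-1)
    return (P-T[:3,3])@T[:3,:3]
def proj(d,p):
    T=np.array(d['camera_from_world']); q=T[:3,:3]@np.array(p)+T[:3,3]
    return np.array([d['fx']*q[0]/q[2]+d['cx'],d['fy']*q[1]/q[2]+d['cy']])
def down(yaw): # tool z down; tool x at yaw
    return (R.from_euler('z',yaw)*R.from_euler('x',np.pi)).as_quat()
E
python3 - <<'E'
from h import *
for n in('top','side'):
    d=snap(n,n+'0'); T=np.array(d['camera_from_world']); print(n,-T[:3,:3].T@T[:3,3],T[2,:3],d['fx'])
print(r.finger_overhang,r.current_ee_rot(),r.current_t())
E
```

```text
top [ 0.3284779  -0.01302658  1.45576411] [ 0.17234064  0.02650235 -0.98468083] 405.2602269951508
side [-0.1679449   0.87446292  1.04651962] [ 0.48601639 -0.61509203 -0.62084609] 530.1726905320545
0.022 [ 9.92084054e-01  1.25574637e-01 -2.98986818e-05 -4.89290565e-04] 0.1
```

View pics/top0.png

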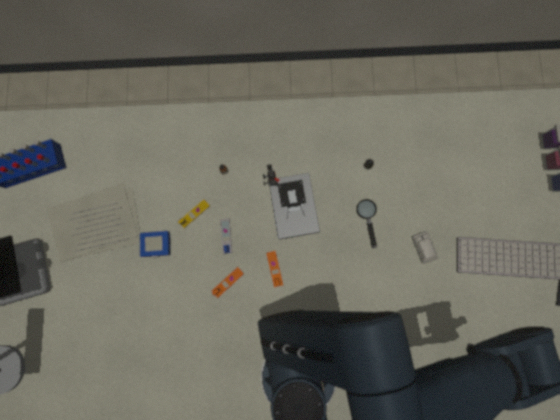

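View pics/side0.png

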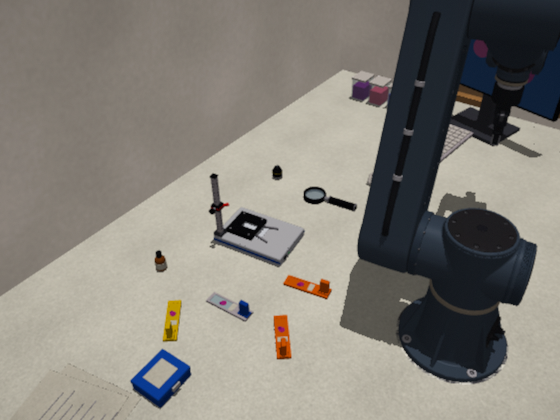

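Run:
```python
from h import *
t=dict(np.load('top0.npz'));s=dict(np.load('side0.npz'))
a=cv2.resize(t['pixels'][155:265,205:390],None,fx=4.3,fy=4.3,interpolation=cv2.INTER_CUBIC)
b=cv2.resize(s['pixels'][165:325,200:365],None,fx=3.7,fy=3.7,interpolation=cv2.INTER_CUBIC)
cv2.imwrite('pics/ct.png',a[:,:,::-1]);cv2.imwrite('pics/cs.png',b[:,:,::-1])
for n,d in(('top',t),('side',s)):
    P=cloud(d);z=P[...,2]; v,u=np.mgrid[:420,:560]
    print(n)
    def rect(nm,m,plane=None):
        p=P[m][:,:2]; 
        if len(p)<4: print(nm,len(p));return
        rc=cv2.minAreaRect((p*1000).astype(np.float32)); print(nm,len(p),'med',np.round(np.median(P[m],0),4),'rect',np.round(rc[0],1),np.round(rc[1],1),round(rc[2],2))
    bench=(d['depth']>0)&(abs(z)<.004); print('bench z',np.median(z[bench]))
    box=(P[...,0]>.35)&(P[...,0]<.85)&(P[...,1]>-.2)&(P[...,1]<.3)&(d['depth']>0)
    hsv=cv2.cvtColor(d['pixels'],cv2.COLOR_RGB2HSV); H,S,V=[hsv[...,i] for i in range(3)]
    rect('stand',box&(z>.022)&(z<.05)&(P[...,1]<.13)&(P[...,1]>-.12)&(P[...,0]>.42)&(S<60))
    rect('bluetab',box&(H>100)&(H<130)&(S>120)&(P[...,1]<.25)&(z>.004))
    rect('loupe',box&(z>.005)&(V<70)&(P[...,1]<-.08)&(P[...,0]<.7))
    red=box&((H<8)|(H>172))&(S>150)&(z>.09); rect('red',red); print(np.round(P[red],4).tolist()[:30])
    pk=box&(H>140)&(H<175)&(S>60)&(z<.06); lab=cv2.connectedComponentsWithStats(pk.astype(np.uint8))
    for i in range(1,lab[0]): print('pink',lab[3][i],lab[2][i][4],np.median(P[lab[1]==i],0).round(4))
```

```text
top
bench z -0.00020001292248896202
stand 2455 med [ 0.5867 -0.0038  0.0308] rect [591.5  -2.6] [221.1 149.8] 8.27
bluetab 13 med [0.4409 0.2373 0.0465] rect [441.7 238.1] [18.4  5.2] 4.43
loupe 0
red 5 med [0.662  0.0521 0.1326] rect [661.7  53.1] [9.3 2.7] 44.04
[[0.666, 0.0553, 0.1326], [0.6638, 0.0557, 0.1279], [0.662, 0.052, 0.1346], [0.6587, 0.0521, 0.1337], [0.6593, 0.0489, 0.1308]]
pink [224.91666667 230.33333333] 12 [0.5111 0.2476 0.0063]
pink [272.875 263.125] 8 [0.3878 0.0762 0.0057]
side
bench z -0.000852943532821264
stand 2446 med [0.5712 0.0051 0.0294] rect [588.2  -4.1] [224.1 156.4] 7.99
bluetab 236 med [0.4493 0.2394 0.0184] rect [519.6 112.4] [148.3 307.1] 54.51
loupe 0
red 36 med [0.6634 0.0694 0.1319] rect [665.6  66.2] [43.1 20.6] 59.81
[[0.6665, 0.0564, 0.1343], [0.6653, 0.0537, 0.1331], [0.6671, 0.0481, 0.1287], [0.6606, 0.0507, 0.1333], [0.6588, 0.0486, 0.1328], [0.6548, 0.0487, 0.1347], [0.663, 0.0641, 0.1374], [0.665, 0.0584, 0.1327], [0.6644, 0.0551, 0.1309], [0.6663, 0.0493, 0.1263], [0.6583, 0.0533, 0.1326], [0.6587, 0.0491, 0.1296], [0.6582, 0.0456, 0.12
[... 1040 characters left out ...]
] 1 [0.6504 0.0114 0.0455]
pink [261. 225.] 1 [ 0.5913 -0.0176  0.0433]
pink [236. 226.] 1 [0.6508 0.0251 0.0394]
pink [258.5 226. ] 2 [ 0.5985 -0.0145  0.038 ]
pink [233. 228.] 1 [0.6488 0.0403 0.0435]
pink [239. 228.] 1 [0.6359 0.0288 0.0419]
pink [257. 229.] 1 [0.5904 0.0023 0.0424]
pink [228. 230.] 1 [0.6566 0.0536 0.0414]
pink [238. 230.] 1 [0.6321 0.0378 0.0426]
pink [240. 233.] 1 [0.6202 0.0431 0.041 ]
pink [238. 234.] 1 [0.6257 0.046  0.0364]
pink [241. 235.] 1 [0.615  0.0451 0.0375]
pink [244.5 235.5] 2 [0.6044 0.0421 0.0389]
pink [250. 234.] 1 [0.5958 0.0278 0.0388]
pink [300.05263158 283.78947368] 19 [0.3874 0.0754 0.0046]
pink [222.86956522 302.47826087] 23 [0.5101 0.2457 0.0054]
```

View pics/ct.png

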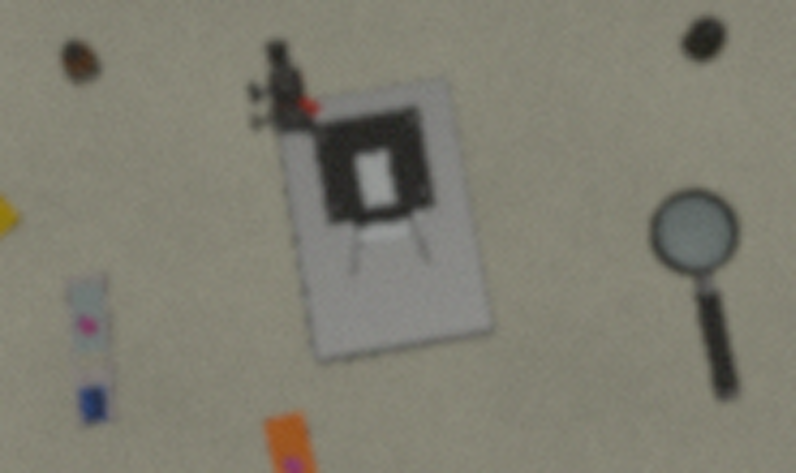

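View pics/cs.png

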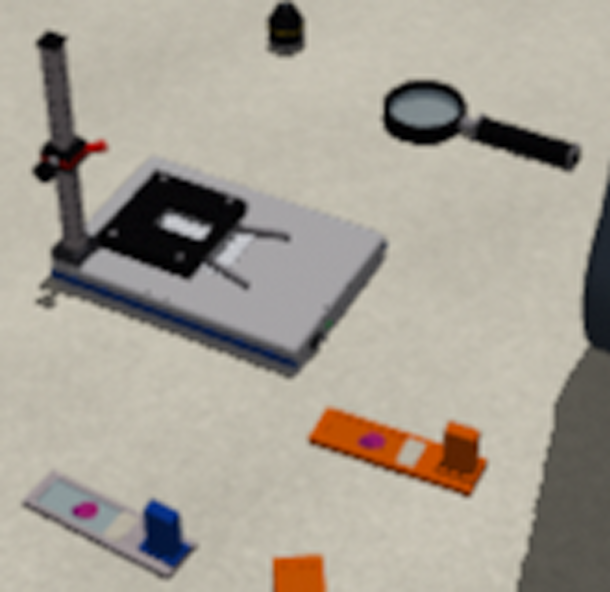

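Run:
```python
from h import *
for n,pk,tb in(('top',(225,230),(226,248)),('side',(223,302),(244,309))):
    d=dict(np.load(n+'0.npz')); hsv=cv2.cvtColor(cv2.GaussianBlur(d['pixels'],(3,3),0),cv2.COLOR_RGB2HSV); H,S,V=[hsv[...,i].astype(int) for i in range(3)]
    def comp(m,near):
        l=cv2.connectedComponentsWithStats(m.astype(np.uint8)); i=1+np.argmin(np.hypot(*(l[3][1:]-near).T)); return l[1]==i,l[3][i],l[2][i]
    m,c,st=comp((H>140)&(H<176)&(S>60),pk); p=ray(d,*c,.006); print(n,'pink',c,st[4],p[:2].round(4))
    m,c,st=comp((H>100)&(H<130)&(S>100),tb); t=ray(d,*c,.040 if n=='top' else .026); print('tab',c,st,t[:2].round(4),'yaw',np.degrees(np.arctan2(*(p-t)[1::-1])).round(2),'dist',np.linalg.norm((p-t)[:2]))
    m,c,st=comp(V<90,(367,215) if n=='top' else (330,197)); print('loupe',c,st)
    # handle: dark pixels, eroded width: use contour moments of filled shape & ring hole
    cs,hh=cv2.findContours(m.astype(np.uint8),cv2.RETR_CCOMP,cv2.CHAIN_APPROX_NONE)
    for k,cc in enumerate(cs):
        if len(cc)>15:
            q=np.array([ray(d,*x,.016)[:2] for x in cc[:,0]]); rc=cv2.minAreaRect((q*1000).astype(np.float32)); print(' contour',hh[0][k],len(cc),[np.round(x,1) for x in rc]); 
            if len(cc)>20: print('   enclosing/ellipse',cv2.minEnclosingCircle((q*1000).astype(np.float32)))
    v,u=np.nonzero(m); q=np.array([ray(d,a,b,.016)[:2] for a,b in zip(u,v)]); h=q[q[:,0]<np.quantile(q[:,0],.4)]
    print(' handle part',h.mean(0), 'x range',q[:,0].min(),q[:,0].max())
    # stage plate + window
    m,c,st=comp(V<70,(290,195) if n=='top' else (225,228)); print('plate',c,st)
    cs,hh=cv2.findContours(m.astype(np.uint8),cv2.RETR_CCOMP,cv2.CHAIN_APPROX_NONE)
    for k,cc in enumerate(cs):
        if len(cc)>12 and hh[0][k][3]>=0:
            q=np.array([ray(d,*x,.0425)[:2] for x in cc[:,0]]); print(' window hole',[np.round(x,1) for x in cv2.minAreaRect((q*1000).astype(np.float32))])
```

```text
top pink [225.  230.2] 10 [0.5108 0.2475]
tab [226.  248.5] [225 246   3   6  16] [0.4418 0.238 ] yaw 7.82 dist 0.06956624226569373
loupe [368.87822878 222.24723247] [356 199  21  49 271]
 contour [-1 -1 -1 -1] 150 [array([ 520.5, -259.1]), array([ 71.2, 172.1]), np.float64(86.2)]
   enclosing/ellipse ((519.60986328125, -271.4716796875), 87.2740249633789)
 handle part [ 0.4670864  -0.27696669] x range 0.43296301801283343 0.606256649796669
plate [287.10357815 189.34839925] [268 165  37  42 531]
 window hole [array([619.9,   1.6]), array([57.7, 39. ]), np.float64(9.5)]
side pink [222.80769231 302.34615385] 26 [0.5099 0.2456]
tab [243.76760563 309.18309859] [238 301  13  17 142] [0.4398 0.2436] yaw 1.63 dist 0.07012362194863635
loupe [327.87371134 199.39690722] [304 187  52  24 388]
 contour [-1 -1  1 -1] 119 [array([ 516.1, -253.3]), array([ 84.2, 178.4]), np.float64(85.5)]
   enclosing/ellipse ((515.0346069335938, -266.83837890625), 89.41195678710938)
 contour [-1 -1 -1  0] 41 [array([ 567.3, -259.4]), array([55.4, 55. ]), np.float64(64.8)]
   enclosing/ellipse ((567.0809326171875, -260.3889465332031), 30.632877349853516)
 handle part [ 0.46344994 -0.27054818] x range 0.4258863511689224 0.6044462059267899
plate [217.  217.5] [217 217   1   2   2]
```

Run:
```python
from h import *
y=np.radians(6.5); q=down(y); t=np.array([.4448,.2394])
r.move_to([*t,.2],q); r.move_linear([*t,.033],vel=.12); print(r.current_contact_force())
r.set_gripper(0.0,40); print(r.current_opening(),r.current_contact_force(),r.current_tool_pos(),r.current_t())
snap('side','side1'); snap('top','top1')
im=dict(np.load('side1.npz'))['pixels'][190:350,170:370]; cv2.imwrite('pics/c1.png',cv2.resize(im,None,fx=3.5,fy=3.5)[:,:,::-1])
```

```text
[ 0.13522007 -0.13080474 -0.74211411]
0.13203807593878122 [-0.38200309 -0.5761545   2.85187078] [0.44489125 0.23943206 0.03312311] 5.225
```

View pics/c1.png

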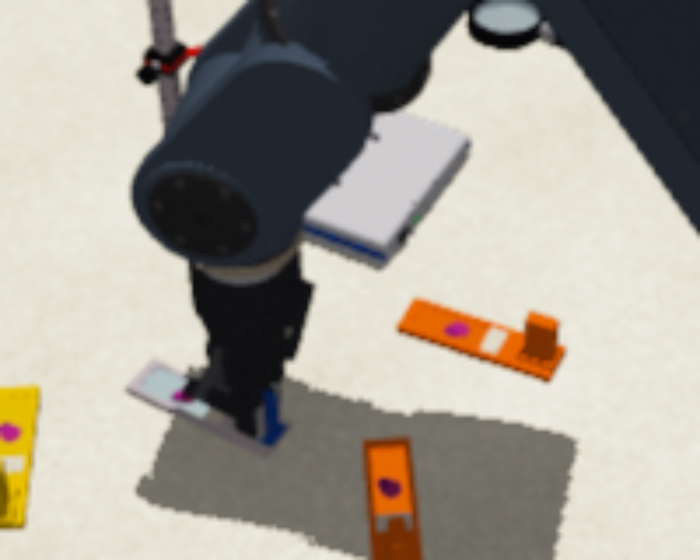

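```bash
cat >> h.py <<'E'
SY=np.radians(8.1); SC=np.array([.5905,-.0028])
def st(x,y=0.): return SC+np.array([np.cos(SY)*x-np.sin(SY)*y,np.sin(SY)*x+np.cos(SY)*y])
def sf():
    f=r.current_contact_force(); c,s=np.cos(SY),np.sin(SY); return np.round([c*f[0]+s*f[1],-s*f[0]+c*f[1],f[2]],2)
E
python3 - <<'E'
from h import *
p=r.current_tool_pos(); r.move_linear([p[0],p[1],.125],vel=.12)
q=down(SY)
r.move_linear([*st(-160),.125],rot=q,vel=.2); print(sf(),r.current_t())
r.move_linear([*st(-155),.0646],vel=.1); r.sleep(.2); f0=sf(); print(f0)
for x in (-135,-118,-112,-106,-100,-94,-88):
    r.move_linear([*st(x/1000),.0646],vel=.05); f=sf(); print(x,f)
    if abs(f-f0).max()>8: break
print(r.current_t()); snap('side','side2')
im=dict(np.load('side2.npz'))['pixels'][165:315,190:390]; cv2.imwrite('pics/c2.png',cv2.resize(im,None,fx=3.5,fy=3.5,interpolation=cv2.INTER_CUBIC)[:,:,::-1])
E
sed -i 's/def st(x,y=0.): return/def st(x,y=0.): return/' h.py
```

```text
Traceback (most recent call last):
cell.PlanningError: the arm cannot follow that straight line within its joint ranges
```

```bash
sed -i 's/^def st(x,y=0.): return/def st(x,y=0.): x,y=x\/1000,y\/1000; return/' h.py
python3 - <<'E'
from h import *
q=down(SY)
r.move_linear([*st(-160),.125],rot=q,vel=.2); print(sf(),r.current_t())
r.move_linear([*st(-155),.0646],vel=.1); r.sleep(.2); f0=sf(); print(f0)
for x in (-135,-118,-112,-106,-100,-94,-88):
    r.move_linear([*st(x),.0646],vel=.05); f=sf(); print(x,f)
    if abs(f-f0).max()>8: break
print(r.current_t()); snap('side','side2')
im=dict(np.load('side2.npz'))['pixels'][165:315,190:390]; cv2.imwrite('pics/c2.png',cv2.resize(im,None,fx=3.5,fy=3.5,interpolation=cv2.INTER_CUBIC)[:,:,::-1])
E
```

```text
[-0.48  0.09 -1.26] 7.7167
[ 0.77  1.11 -0.96]
-135 [-0.98  0.16 -0.59]
-118 [-0.23 -0.16 -0.86]
-112 [-0.08 -0.3  -1.17]
-106 [-0.72  0.34 -0.43]
-100 [-0.28 -0.01 -1.64]
-94 [ 0.3   0.23 -1.81]
-88 [-0.12 -0.09 -0.56]
11.05
```

View pics/c2.png

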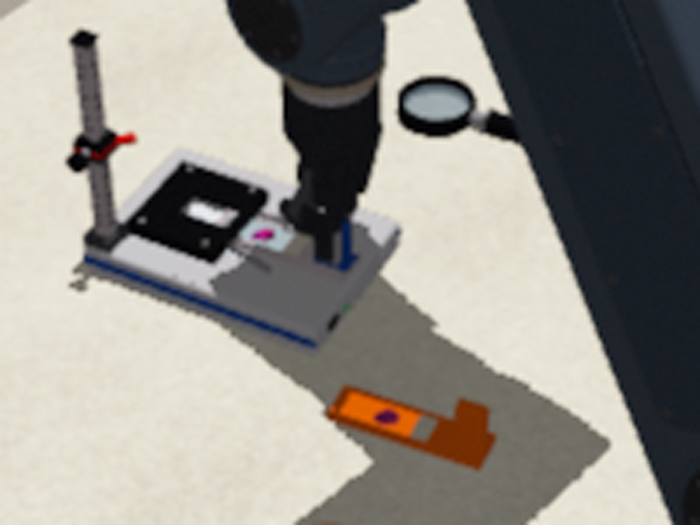

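Run:
```python
from h import *
x=-88
while x<-22:
    x+=6 if x<-50 else 1.5
    r.move_linear([*st(x),.0646],vel=.06 if x<-50 else .03); f=sf(); print(x,f)
    if f[0]<-7 or abs(f[1])>10: break
print(r.current_t()); snap('side','side3'); snap('top','top3')
im=dict(np.load('side3.npz'))['pixels'][165:315,190:390]; cv2.imwrite('pics/c3.png',cv2.resize(im,None,fx=3.5,fy=3.5,interpolation=cv2.INTER_CUBIC)[:,:,::-1])
```

```text
-82 [-0.2   0.3  -1.37]
-76 [ 0.21 -0.17 -2.47]
-70 [-0.96 -0.07 -0.94]
-64 [ 0.04 -0.36  0.24]
-58 [0.02 0.   0.24]
-52 [-0.3   0.09 -0.99]
-46 [ 0.17  0.35 -1.03]
-44.5 [-0.07 -0.21 -1.44]
-43.0 [ 0.31 -0.29 -1.59]
-41.5 [ 0.03 -1.33 -1.21]
-40.0 [-0.21 -1.81 -1.59]
-38.5 [-0.68  0.32 -0.81]
-37.0 [ 0.81 -0.06 -1.09]
-35.5 [-0.1  -0.45 -1.74]
-34.0 [-1.55  1.29 -1.32]
-32.5 [-7.72 -0.    1.61]
15.2
```

View pics/c3.png

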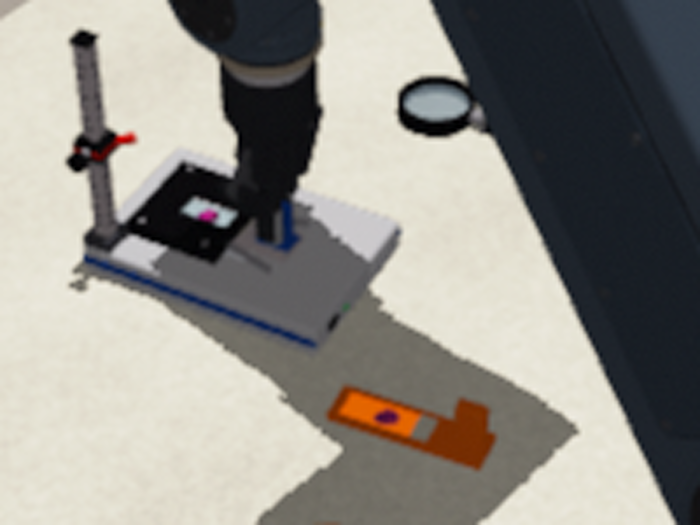

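Run:
```python
from h import *
p=r.current_tool_pos(); r.move_linear([p[0],p[1],.0632],vel=.03); print(sf())
r.move_linear([*st(-31.5),.0632],vel=.03); print(sf())
r.set_gripper(1.0); r.sleep(.2); print(r.current_opening(),sf())
r.move_linear([*st(-33),.17],vel=.15)
r.move_linear([.44,-.12,.26],vel=.25); r.sleep(.2)
for n,near in(('top',(367,215)),('side',(330,197))):
    d=snap(n,n+'4'); hsv=cv2.cvtColor(cv2.GaussianBlur(d['pixels'],(3,3),0),cv2.COLOR_RGB2HSV); H,S,V=[hsv[...,i].astype(int) for i in range(3)]
    l=cv2.connectedComponentsWithStats(((H>140)&(H<176)&(S>60)).astype(np.uint8))
    for i in range(1,l[0]):
        w=ray(d,*l[3][i],.036)[:2]
        if l[2][i][4]>3: print(n,'pink',l[3][i].round(1),l[2][i][4],w.round(4))
    print('pred window',st(30.5).round(4))
    d=dict(np.load(n+'0.npz')); V=cv2.cvtColor(cv2.GaussianBlur(d['pixels'],(3,3),0),cv2.COLOR_RGB2HSV)[...,2]
    l=cv2.connectedComponentsWithStats((V<90).astype(np.uint8)); i=1+np.argmin(np.hypot(*(l[3][1:]-near).T)); m=(l[1]==i)
    v,u=np.nonzero(m)
    q=np.array([ray(d,a,b,.012)[:2] for a,b in zip(u,v)]); h=q[q[:,0]<.515]; c=h.mean(0); vv=np.linalg.svd(h-c)[2][0]; vv*=np.sign(vv[0])
    cs,_=cv2.findContours(m.astype(np.uint8),cv2.RETR_EXTERNAL,cv2.CHAIN_APPROX_NONE)
    o=np.array([ray(d,*x,.010)[:2] for x in max(cs,key=len)[:,0]]); o=o[o[:,0]>.555]
    A=np.c_[2*o,np.ones(len(o))]; s=np.linalg.lstsq(A,(o**2).sum(1),rcond=None)[0]
    print(n,'handle c',c.round(4),'yaw',np.degrees(np.arctan2(vv[1],vv[0])).round(2),'end',h[:,0].min(),'ring',s[:2].round(4),np.sqrt(s[2]+s[0]**2+s[1]**2).round(4), 'yaw hc-ring',np.degrees(np.arctan2(s[1]-c[1],s[0]-c[0])))
print(r.current_t())
im=dict(np.load('side4.npz'))['pixels'][165:315,190:390]; cv2.imwrite('pics/c4.png',cv2.resize(im,None,fx=3.5,fy=3.5,interpolation=cv2.INTER_CUBIC)[:,:,::-1])
```

```text
[-3.7  -0.26 -0.34]
[-20.08  -1.37  13.95]
1.000540340376296 [0.25 0.55 0.02]
top pink [553.2 138. ] 74 [ 0.802  -0.9426]
top pink [556.4 158.8] 76 [ 0.7245 -0.9431]
top pink [ 39.8 156.7] 27 [0.8038 0.9326]
top pink [ 27.6 160.7] 28 [0.7901 0.9773]
top pink [549.2 158.6] 5 [ 0.7262 -0.9181]
top pink [550.9 163.4] 7 [ 0.7083 -0.9214]
top pink [ 15.2 164.7] 31 [0.7763 1.0233]
top pink [  2.9 168.8] 28 [0.7626 1.0685]
top pink [291.5 196. ] 10 [0.6224 0.0029]
top pink [272.9 263.1] 8 [0.3863 0.075 ]
top pink [231.1 278.1] 8 [0.339  0.2212]
pred window [0.6207 0.0015]
top handle c [ 0.474  -0.2767] yaw 8.15 end 0.4332533020049791 ring [ 0.5725 -0.2639] 0.0317 yaw hc-ring 7.375730082175898
side pink [520.9  69.4] 611 [ 0.3181 -1.5145]
side pink [355.  96.] 4 [ 0.7873 -0.8849]
side pink [248.8 227. ] 25 [0.6202 0.004 ]
side pink [300.1 283.8] 17 [0.3705 0.0994]
side pink [172.1 313.1] 15 [0.5684 0.3628]
side pink [280.7 328.8] 24 [0.3247 0.2442]
pred window [0.6207 0.0015]
side handle c [ 0.4712 -0.2744] yaw 7.25 end 0.42819132914171 ring [ 0.5679 -0.2652] 0.0406 yaw hc-ring 5.419997522921436
18.7583
```

View pics/c4.png

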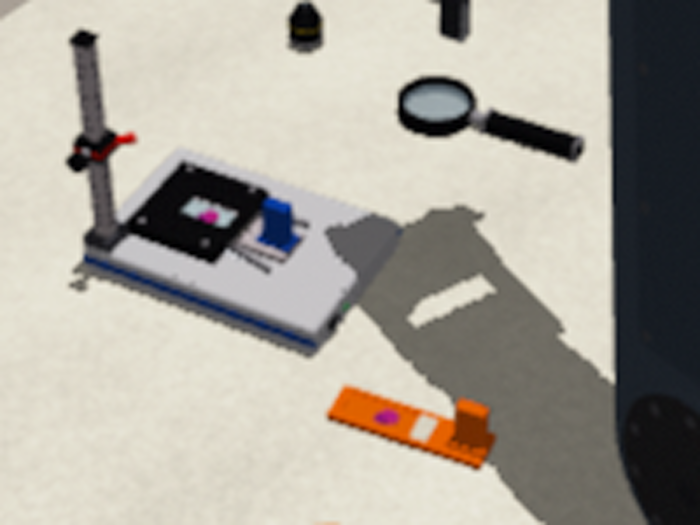

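Run:
```python
from h import *
d=dict(np.load('side4.npz')); a=np.arctan2(58,65.5)
tip=st(30.5+55*np.cos(a),55*np.sin(a)); print('tip xy',tip)
hsv=cv2.cvtColor(d['pixels'],cv2.COLOR_RGB2HSV); m=((hsv[...,0]<8)|(hsv[...,0]>172))&(hsv[...,1]>130); m[:,:215]=0;m[:,240:]=0;m[:190]=0;m[225:]=0
v,u=np.nonzero(m); print('red u',u.min(),u.max(),[(k,v[u==k].mean().round(1)) for k in range(u.min(),u.max()+1)])
for z in(.125,.13,.135,.14): print(z,proj(d,[*tip,z]).round(1))
y=np.radians(7.5); g=np.array([.4957,-.2743])
r.move_to([*g,.14],down(y)); r.move_linear([*g,.024],vel=.12); print('f',r.current_contact_force())
r.set_gripper(0.0,70); print(r.current_opening(),r.current_contact_force(),r.current_tool_pos())
r.move_linear([*g,.15],vel=.15); r.sleep(.2); print(r.current_contact_force(),r.current_opening(),r.current_t())
s=np.array([.6213,.0033]); dr=np.array([np.cos(SY),np.sin(SY)]); nn=np.array([-dr[1],dr[0]])
r.move_linear([*(s-.095*dr-.05*nn),.15],rot=down(SY),vel=.15); r.sleep(.2)
for n in('side','top'): snap(n,n+'5')
print(r.current_tool_pos(),r.current_t())
im=dict(np.load('side5.npz'))['pixels'][145:295,190:390]; cv2.imwrite('pics/c5.png',cv2.resize(im,None,fx=3.5,fy=3.5,interpolation=cv2.INTER_CUBIC)[:,:,::-1])
```

```text
tip xy [0.65632421 0.0433975 ]
red u 216 228 [(216, np.float64(209.0)), (217, np.float64(209.0)), (218, np.float64(209.0)), (219, np.float64(208.5)), (220, np.float64(207.5)), (221, np.float64(206.0)), (222, np.float64(205.0)), (223, np.float64(205.0)), (224, np.float64(204.5)), (225, np.float64(204.5)), (226, np.float64(204.0)), (227, np.float64(204.0)), (228, np.float64(204.0))]
0.125 [228.1 205.6]
0.13 [228.  204.2]
0.135 [227.8 202.8]
0.14 [227.7 201.3]
f [ 0.92223278  0.05333382 -0.0269081 ]
0.19233748617671226 [-1.32509746  0.66105868  5.69171135] [ 0.49584979 -0.27438472  0.02435541]
[ 0.04305168  0.11071213 -1.36712262] 0.19113063480854114 22.525
[ 0.53424697 -0.0598167   0.14997274] 24.4333
```

View pics/c5.png

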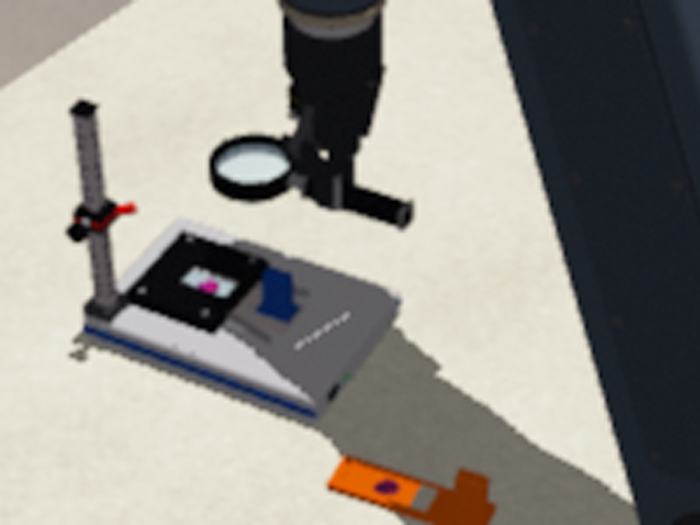

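```bash
cat > chk.py <<'E'
from h import *
def chk(tag,dr=np.array([np.cos(SY),np.sin(SY)])):
    t=r.current_tool_pos(); L=np.array([*(t[:2]+.075*dr),t[2]-.016]); print('pred lens',L.round(4))
    rays=[]
    for n in('side','top'):
        d=dict(np.load(n+tag+'.npz')); print(n,'proj pred',proj(d,L).round(1))
        P=cloud(d); rel=P-L; ax=rel[...,0]*dr[0]+rel[...,1]*dr[1]; rad=np.hypot(rel[...,0],rel[...,1])
        m=(d['depth']>0)&(abs(rel[...,2])<.016)&(rad<.042); Q=P[m]
        if len(Q)<20: print('few',len(Q)); continue
        k=Q[:,2]>np.quantile(Q[:,2],.3); A=np.c_[Q[:,:2]-L[:2],np.ones(len(Q))]
        for _ in range(4):
            c=np.linalg.lstsq(A[k],Q[k,2],rcond=None)[0]; e=Q[:,2]-A@c; k=(e>-.003)&(e<.004)
        print(' n',len(Q),k.sum(),'slopes',c[:2].round(3),'topface z',c[2].round(4),'z q',np.quantile(Q[:,2],[.05,.5,.95]).round(4))
        V=cv2.cvtColor(d['pixels'],cv2.COLOR_RGB2HSV)[...,2]
        cs,_=cv2.findContours(m.astype(np.uint8),cv2.RETR_EXTERNAL,cv2.CHAIN_APPROX_NONE); c0=max(cs,key=len)
        print(' bbox',cv2.boundingRect(c0),'ellipse',np.round(cv2.fitEllipse(c0)[0],1),'mean xy',Q[:,:2].mean(0).round(4),'rect',np.round(cv2.minEnclosingCircle((Q[:,:2]*1000).astype(np.float32))[0],1))
E
python3 -c "
from chk import *
chk('5')"
```

```text
pred lens [ 0.6085 -0.0492  0.134 ]
side proj pred [261.9 192.7]
 n 385 241 slopes [0.018 0.038] topface z 0.1376 z q [0.1284 0.1363 0.1417]
 bbox (250, 184, 25, 19) ellipse [261.7 193.2] mean xy [ 0.606  -0.0447] rect [607.7 -50.2]
top proj pred [306.8 193.6]
few 3
```

Run:
```python
from chk import *
dr=np.array([np.cos(SY),np.sin(SY)])
r.move_linear([*(np.array([.621,.0025])-.075*dr),.148],vel=.05); r.sleep(.5)
for n in('side','top'): snap(n,n+'6')
chk('6'); print(r.current_tool_pos(),r.current_opening(),r.current_contact_force(),r.current_t())
d=dict(np.load('side6.npz')); print('pointer tip px proj .1315',proj(d,[.6563,.0434,.1315]))
hsv=cv2.cvtColor(d['pixels'],cv2.COLOR_RGB2HSV)
m=((hsv[...,0]<8)|(hsv[...,0]>172))&(hsv[...,1]>130); m[:,:215]=0;m[:,240:]=0;m[:190]=0;m[225:]=0; v,u=np.nonzero(m); print(u.max(),v[u>224].mean())
im=d['pixels'][145:295,190:390]; cv2.imwrite('pics/c6.png',cv2.resize(im,None,fx=3.5,fy=3.5,interpolation=cv2.INTER_CUBIC)[:,:,::-1])
```

```text
pred lens [0.621  0.0025 0.132 ]
side proj pred [247.  200.8]
 n 390 253 slopes [-0.024  0.034] topface z 0.1353 z q [0.1255 0.1342 0.1397]
 bbox (235, 192, 25, 20) ellipse [246.4 201.6] mean xy [0.6191 0.0084] rect [619.5   2.3]
top proj pred [291.1 190.6]
few 5
[ 0.54673614 -0.00809512  0.14797219] 0.1908706269630842 [ 1.06978329  0.06299203 -0.95840838] 26.2417
pointer tip px proj .1315 [227.92587251 203.74869861]
228 204.11111111111111
```

View pics/c6.png

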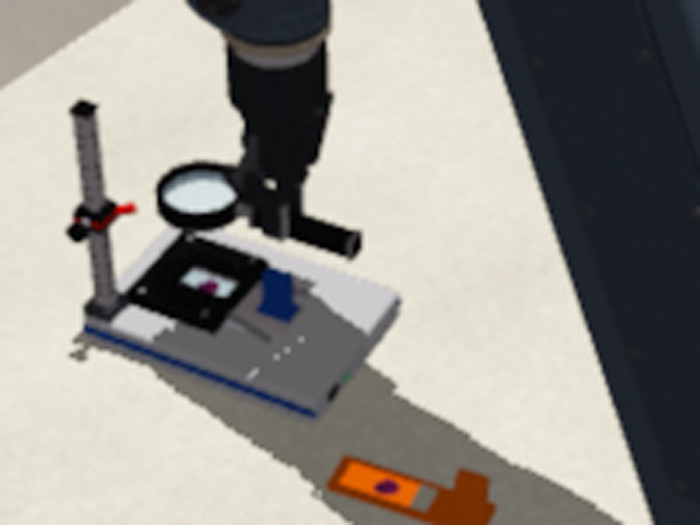

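```bash
python3 -c "
from h import *
r.hand_in(); print(r.current_t())"
```

```text
the job is handed in; nothing more can be done
the job is handed in; nothing more can be done
```

I finished the job and handed it in at about 26 s of the 58 s limit. No verdict is reported, so the results below are my own checks.

**Carrier:** I slid it along the channel until the push against the stop reached about 20 N, then let go. The pink spot is in the window and measured within about 3 mm of the expected centre, with the two views about 2 mm apart from each other.

**Magnifier:** It is held by its handle at 70 N grip.
- **Lens position:** The lens should be at (0.621, 0.0025, 0.132) m from the tool pose. It was not measured directly.
- **Height:** The pointer is at about 0.130–0.133 m. The side view puts the lens ring within about 2 mm of where it should be.
- **Sideways:** The lens is within about 2 mm of the specimen.
- **Tilt:** A rough depth fit gave 0.04 rad or less, against a limit of 0.1 rad.
- **Pointer:** It had not moved in the side image.

**Checks that failed or were missing:**
- The top camera could not confirm the lens because the arm hid it, so lens height and tilt rest on the side view alone.
- I did not re-measure the bystanders. The motions kept clear of them, and no unexpected contact force showed up.

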